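# Four clicks on the sharpener's angle dial

## Task

The knife sharpener on the stall table needs a new edge angle: push the wing of its big click dial round by fingertip, clockwise seen from above, exactly four clicks on from where it stands now, and leave it resting in that fourth click. Do not pinch the wing; leave the small knob, the sharpener's loose stone and the other things on the table as they are, and finish with the hand clear.

Things in the scene. Friction and masses are not known exactly. Their poses are not given: they have to be found in the camera images.
- sharpener: grey bench knife sharpener, fixed. Housing spans x -75 to +135 mm, y -80 to +200 mm of its origin (on the dial's axis, at table level); flat top at 90 mm; black guide block with three knife slots, 131 mm high, at y +126 to +192 mm. Ten white ticks, one per click, surround the dial.
- dial_axis (a point): point on the dial's upright axis, 117 mm above the table (half-way up the wing), fixed in the sharpener. The dial clicks every 24 degrees, at the ticks. At the start it rests in one of the first four of its ten clicks; end stops lie at the first and the tenth, so four clicks clockwise are always free.
- dial: aluminium click dial: flat disc of 112 mm diameter, top 104 mm above the table, hub of 26 mm diameter (top at 110 mm), and one black upright wing on it, running radially from 18 to 52 mm from the axis, 14 mm thick, its top 130 mm above the table with a white line. Origin on the axis at 92 mm, x along the wing.
- wing_tip (a point): point inside the dial's wing, 45 mm out from the axis, 117 mm above the table: shows which way the wing points. Turning takes up to 0.17 N m (about 5 N at 36 mm from the axis). Past half-way to the next click the dial snaps on into it by itself; released before half-way, it springs back.
- knob_edge (a point): edge of the small plain black round knob (30 mm diameter, top at 107 mm) on the housing beside the dial, its axis 48 mm to the front (-x) and 98 mm to +y of the dial's axis; to be left alone.
- stick_stone: reddish stick stone 24 x 100 x 14 mm lying loose on the sharpener's top, behind the dial (its centre about 110 mm to the sharpener's +x). Origin at its underside.
- petty_knife: small knife lying in front of the sharpener, 260 mm long overall, light handle. Origin where handle and blade meet, blade along +x.
- long_knife: long knife lying on the table, 330 mm overall, dark handle. Origin where handle and blade meet, blade along +x.
- whetstone: grey whetstone 210 x 70 x 25 mm on the table. Origin at its underside.
- oil_bottle: small amber oil bottle, 48 mm diameter, 100 mm tall, by the sharpener's right side. Origin at its underside.
- tin: low steel tin, 56 mm diameter, 45 mm tall. Origin at its underside.
- wood_block: wooden block 120 x 60 x 35 mm. Origin at its underside.

How it is judged:
By the outcome, as a careful person would: the job done as asked, in the order asked, and still so for the second after the job is handed in, with the robot touching nothing.
It also fails if it takes over 58 s, if anything falls off the work surface, if the arm or the gripper's body presses on something with over 40 N, if the wrist force passes 120 N, or if a joint passes its speed limit or range.

## Robot

A 6-joint arm with a two-finger parallel gripper is mounted at the origin on the work surface. World frame = base frame: x ahead of the robot, y to its left, z up, the work surface at z = 0. Lengths are in m, angles in rad, forces in N, time in s.
With the tool pointing down it reaches from about 0.35 to 0.975 m from the base axis. Payload 4.9 kg.
Tool frame: the origin (TCP) lies on the mounting face of the last link; the fingertips stand 173 mm ahead of it and the grasp point (between the pads) lies 155 mm ahead of it; z points along the fingers, y is the line along which they close (so a half turn about z gives the same grasp; the last joint's range is limited). The gripper opens to 85 mm and grips with 20 to 120 N. Pads are 22 mm wide; open, the fingers measure 114 mm over their backs; the gripper's body (76 mm by 85 mm) begins 54 mm behind the grasp point. The pads swing forward as they close: fully open they stand 13 mm farther back than shut.
Start: joints at [0.99, 0.053, 1.613, -0, 1.476, -0.119], TCP at [0.278, 0.56, 0.405] pointing down, gripper open.
Joint ranges: [-3.01, 3.01], [-1.01, 2.22], [0.06, 2.58], [-1.02, 4.17], [0.09, 2.62], [-3.14, 3.14]. Speed limits (rad/s): [2.57, 2.57, 3.14, 3.14, 3.14, 3.14].

## Interface

Orientations are given as a rotation vector (axis times angle).
In Python, from station import monitor, eyes, finish_job gives the robot as it stands. The module is installed in compiled form; this text tells all that it offers.
- The arm moves only by the tool step_arm, never from a script. Its argument "commands" is a list of rows, each a list of 3 entries, a list of its own where there are three numbers: the opening in per cent of the stroke, from 0 (shut) to 100 (fully open), then the shift along the tool's x, y, z in mm, then the turn about the tool's z in degrees. In form: [[hand, [x, y, z], yaw], ...]. A call has 1 to 12 rows; each row is the pose to reach, as a shift and turn from the pose commanded when the call began, along the tool's axes at that moment; what a row does not reach only later rows make up. A row lasts 1/8 s, in which the tool goes at most 62.5 mm and 10.7 degrees, less where a joint would pass 70% of its speed; a pose out of reach is approached as far as the arm can. A call with a gripper value outside its range is refused whole. The fingers move at their own pace and stop on an object; "squeeze" is the grip in N (left out, the last holds). Time passes only in rows, so rows that repeat a pose let the fingers close. It gives the time, the measured TCP pose, the force, the opening and the grip force at its end, in the units of the state.
- monitor.get_obs(): the state, without advancing time (a new reading comes with each control period).
- eyes.get_image(name): name is "side" or "top"; returns the picture (480x640x3 uint8, red, green, blue); there is no depth.
- eyes.camera_info(name): a dict with "camera_matrix" (3x3 intrinsics, pixels), "extrinsics" (4x4, takes a point from camera to world coordinates). Camera axes: x right, y down, z forward; pixel columns grow to the right and rows downward; lengths in m; the calibration is good to about 2 mm. A picture is of the moment at which its call begins. camera_info takes no time and is no camera call.
- finish_job(): hands the job in; it is judged then, once.
The state is a dict: "t": time; "q": joint angles; "dq": joint speeds; "effort": joint torques, N m; "tool_pos": TCP position; "tool_rot": TCP orientation; "contact_force": force on the tool from outside, world axes, zero at the start; "wrist_torque": the same for the moment, N m; "opening": finger opening in m; "grip_force": force on a finger pad.
Only numpy, scipy, OpenCV 4.12 (cv2) and the standard library are available. Lean on these libraries where they do the work, as an engineer would, in place of code of your own. Each camera call takes 0.05 s, during which the arm holds its last target. There are 200 camera calls.

## Working session

There is one attempt and no reset: what is moved stays moved. The work goes in short steps, Python scripts to look and compute and a tool call to move; the robot and the scene stay as the last step left them, time stands still between calls to the robot, and variables do not carry over. Pictures are saved under pics/ and viewed, at most 10 in all, crops included, and the job is handed in when it is done.

Besides the shell and the picture viewer there is one more tool, called after "Emit:" by a JSON object that holds its "fn" and its "kwargs", one argument or row to a line. step_arm: Moves the arm, as the interface text tells. Its arguments: {"type":"object","properties":{"commands":{"type":"array"},"squeeze":{"type":"number"}},"required":["commands"]}

```bash
mkdir -p pics
python3 - <<'E'
from station import monitor, eyes
import cv2,numpy as np
o=monitor.get_obs()
print({k:np.round(v,3).tolist() for k,v in o.items()})
for n in("top","side"):
    cv2.imwrite(f"pics/{n}0.png",eyes.get_image(n)[:,:,::-1]); i=eyes.camera_info(n); print(n,i["camera_matrix"],np.round(i["extrinsics"],4))
E
```

```text
{'t': 0.0, 'q': [0.99, 0.053, 1.614, 0.0, 1.476, -0.119], 'dq': [0.003, -0.002, 0.002, 0.0, -0.002, 0.002], 'effort': [0.001, -39.369, -37.017, -0.0, 0.007, 0.0], 'tool_pos': [0.278, 0.559, 0.403], 'tool_rot': [-0.719, -3.058, 0.003], 'contact_force': [-0.141, 0.064, -0.143], 'wrist_torque': [-0.037, 0.032, -0.017], 'grip_force': 0.0, 'opening': 0.086}
top [[489.8795743    0.         319.3627116 ]
 [  0.         489.8795743  237.03094818]
 [  0.           0.           1.        ]] [[ 0.0036 -0.9914  0.1307  0.4379]
 [-0.9998 -0.006  -0.0175  0.0056]
 [ 0.0182 -0.1306 -0.9913  1.2041]
 [ 0.      0.      0.      1.    ]]
side [[534.42912336   0.         318.05817406]
 [  0.         534.42912336 232.25175808]
 [  0.           0.           1.        ]] [[ 0.937  -0.2345  0.259   0.2579]
 [-0.3491 -0.6564  0.6687 -0.7513]
 [ 0.0132 -0.717  -0.6969  0.8861]
 [ 0.      0.      0.      1.    ]]
```

View pics/top0.png

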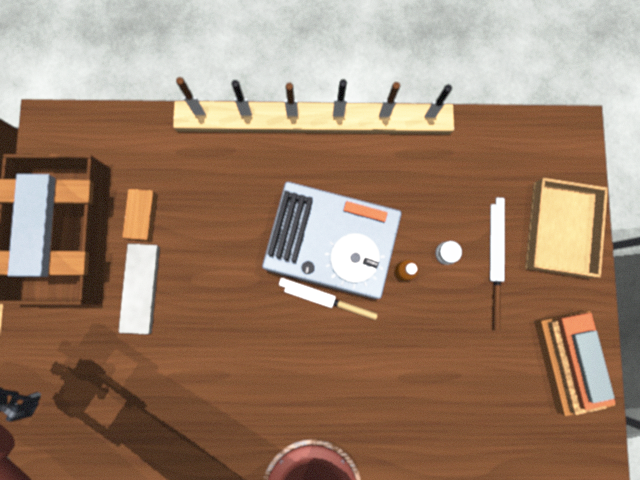

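View pics/side0.png

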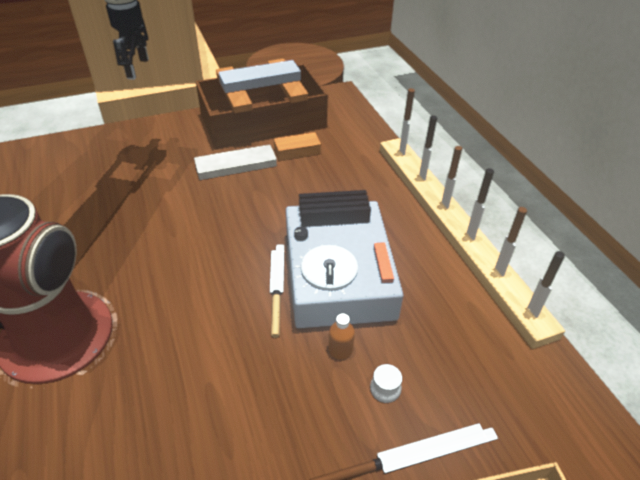

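The top view shows the dial near (355,258), its wing pointing right (about -y), the stone near (365,211) and the bottle near (407,269). I'll enlarge both views.

Run:
```python
import cv2,numpy as np
a=cv2.imread("pics/top0.png")[215:300,300:420]; b=cv2.imread("pics/side0.png")[220:320,280:410]
cv2.imwrite("pics/c1.png",cv2.resize(a,None,fx=6.6,fy=6.6,interpolation=cv2.INTER_CUBIC))
cv2.imwrite("pics/c2.png",cv2.resize(b,None,fx=6,fy=6,interpolation=cv2.INTER_CUBIC))
```

```text
(no output)
```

View pics/c1.png

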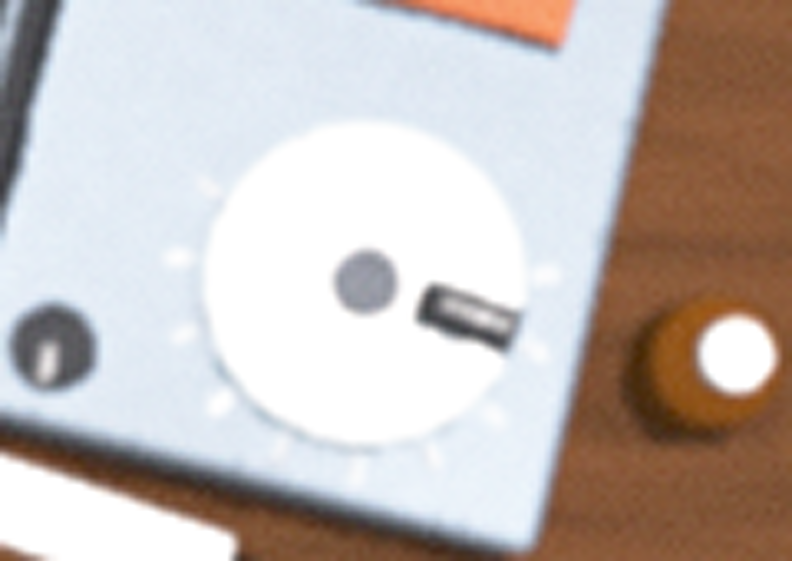

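View pics/c2.png

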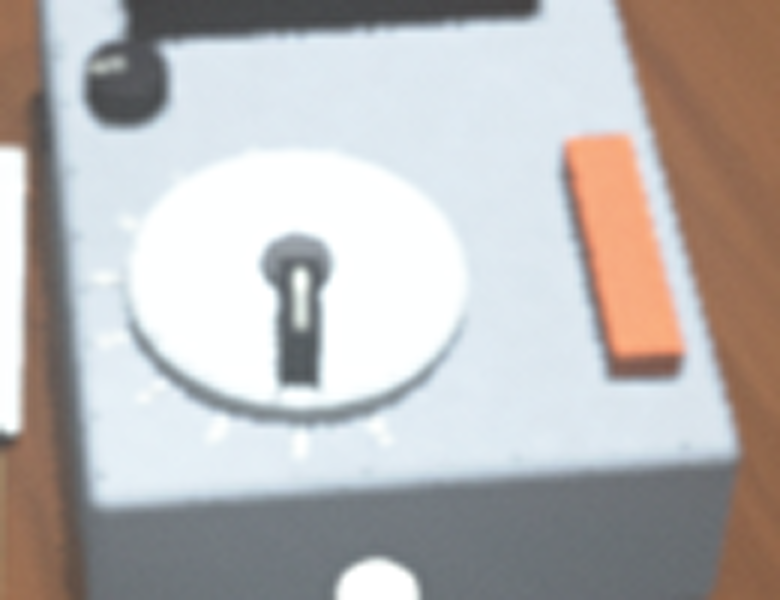

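```bash
cat > h.py <<'E'
from station import monitor, eyes
import numpy as np
def ray(n,u,v,z):
    i=eyes.camera_info(n);K=np.array(i["camera_matrix"]);E=np.array(i["extrinsics"])
    d=E[:3,:3]@np.linalg.solve(K,[u,v,1]);p=E[:3,3];return (p+d*(z-p[2])/d[2])
def top(x,y,z):return ray("top",300+(x+.5)/6.6-.5,215+(y+.5)/6.6-.5,z)
def side(x,y,z):return ray("side",280+(x+.5)/6-.5,220+(y+.5)/6-.5,z)
E
python3 - <<'E'
from h import *
T=np.array([top(*p,.09) for p in [(545,273),(537,352),(492,413),(433,455),(357,472),(283,450),(220,404),(183,333),(178,258),(207,186)]])
A=np.c_[2*T[:,:2],np.ones(10)];s=np.linalg.lstsq(A,(T[:,:2]**2).sum(1),rcond=None)[0];c=s[:2]
print("tick centre",c,"r",np.sqrt(s[2]+c@c))
print("hub top",top(365,281,.11),"disc",top(365,283,.104),"hub side",side(297,256,.110))
h=c
print("tick ang",np.degrees(np.arctan2(T[:,1]-h[1],T[:,0]-h[0])).round(1))
for f,P in((top,[(427,302),(516,328),(440,300),(505,325)]),(side,[(300,268),(302,330)])):
  for p in P:
    w=f(*p,.13);d=w[:2]-h;print(w.round(4),np.hypot(*d).round(4),np.degrees(np.arctan2(d[1],d[0])).round(1))
k=top(53,347,.107);print("knob",k)
E0=top(665,0,.09)-top(530,550,.09);print("x dir deg",np.degrees(np.arctan2(E0[1],E0[0])))
print("bottle",top(738,354,.1))
E
```

```text
tick centre [ 0.53767934 -0.09413758] r 0.06390462369183142
hub top [ 0.53711348 -0.093565    0.11      ] disc [ 0.53697181 -0.09410505  0.104     ] hub side [ 0.53719926 -0.09336055  0.11      ]
tick ang [ -86.1 -110.8 -134.6 -157.5  178.3  154.5  130.3  105.5   82.    57.5]
[ 0.5284 -0.1124  0.13  ] 0.0205 -117.0
[ 0.5198 -0.1421  0.13  ] 0.0512 -110.4
[ 0.5291 -0.1168  0.13  ] 0.0242 -110.8
[ 0.5208 -0.1384  0.13  ] 0.0474 -110.8
[ 0.529  -0.1155  0.13  ] 0.023 -112.1
[ 0.5201 -0.1401  0.13  ] 0.0492 -111.0
knob [0.51435132 0.01234788 0.107     ]
x dir deg -14.585379711703201
bottle [ 0.51359035 -0.22237863  0.1       ]
```

The wing rests at about -110.6°, on tick 2. Four clicks clockwise is tick 6, near 154°. I'll shut the fingers and push with their x-side, turning the hand with the wing.

```bash
cat >> h.py <<'E'
from scipy.spatial.transform import Rotation as Ro
H=np.array([.5373,-.0938])
def target(phi,off,ztip,r=.038):   # off: finger centre behind wing plane (ccw side)
    a=np.radians(phi);e=np.array([np.cos(a),np.sin(a)]);n=np.array([-e[1],e[0]])
    return np.r_[H+r*e+off*n,ztip+.173]
def rows(seq):
    o=monitor.get_obs();R=Ro.from_rotvec(o["tool_rot"]).as_matrix()
    ya=np.degrees(np.arctan2(R[1,0],R[0,0]))
    print("now",o["t"],np.round(o["tool_pos"],4),"xang",round(ya,1),"tilt",R[2].round(4),"F",np.round(o["contact_force"],1))
    for phi,off,z in seq:
        d=R.T@(target(phi,off,z)-o["tool_pos"])*1000
        print((phi,off,z),d.round(1),"yaw",round((ya-(phi-90)+180)%360-180,1))
E
python3 -c "
from h import *
rows([(-110.5,.035,.23),(-110.5,.035,.112)])"
```

```text
now 0.1 [0.2783 0.5593 0.4035] xang 153.5 tilt [ 3.0e-04 -1.9e-03 -1.0e+00] F [-0.5 -0.6 -0.4]
(-110.5, 0.035, 0.23) [-561.6 -503.5    1.4] yaw -6.0
(-110.5, 0.035, 0.112) [-561.6 -503.3  119.4] yaw -6.0
```

Emit:
{"fn": "step_arm", "kwargs": {
  "commands": [
    [0,[-140,-126,0],-2],
    [0,[-280,-252,0],-3],
    [0,[-420,-377,0],-5],
    [0,[-562,-503,0],-6],
    [0,[-562,-503,0],-6],
    [0,[-562,-503,0],-6],
    [0,[-562,-503,0],-6],
    [0,[-562,-503,0],-6],
    [0,[-562,-503,0],-6],
    [0,[-562,-503,0],-6],
    [0,[-562,-503,0],-6],
    [0,[-562,-503,0],-6]
  ],
  "squeeze": 30
}}

```text
t: 1.6
tool_pos: [0.5562, -0.1393, 0.4042]
tool_rot: [-0.558, -3.091, -0.001]
contact_force: [0.5, 0.0, 0.1]
opening: -0.0
grip_force: 0.0
```

Emit:
{"fn": "step_arm", "kwargs": {
  "commands": [
    [0,[0,0,0],0],
    [0,[0,0,0],0],
    [0,[0,0,0],0],
    [0,[0,0,0],0]
  ]
}}

```text
t: 2.1
tool_pos: [0.5557, -0.136, 0.4049]
tool_rot: [0.555, 3.092, -0.0]
contact_force: [-0.4, -0.0, -0.2]
opening: -0.0001
grip_force: 0.0
```

```bash
python3 -c "
from h import *
rows([(-110.5,.035,.23),(-110.5,.035,.113)]);print(monitor.get_obs()['opening'])"
```

```text
now 2.1 [ 0.5557 -0.136   0.4049] xang 159.6 tilt [-3.e-04  0.e+00 -1.e+00] F [-0.4 -0.  -0.2]
(-110.5, 0.035, 0.23) [-3.  -4.9  1.9] yaw 0.1
(-110.5, 0.035, 0.113) [ -2.9  -4.9 118.9] yaw 0.1
-0.00013018315870333958
```

Emit:
{"fn": "step_arm", "kwargs": {
  "commands": [
    [0,[-3,-5,40],0],
    [0,[-3,-5,80],0],
    [0,[-3,-5,100],0],
    [0,[-3,-5,119],0],
    [0,[-3,-5,119],0],
    [0,[-3,-5,119],0],
    [0,[-3,-5,119],0]
  ]
}}

```text
t: 2.98
tool_pos: [0.5575, -0.1432, 0.2874]
tool_rot: [0.557, 3.089, -0.001]
contact_force: [0.5, -0.2, -0.1]
opening: -0.0
grip_force: 0.0
```

Run:
```python
from h import *
import cv2
rows([(-110.5,.035,.113),(-110.5,.018,.113)]+[(p,.018,.113) for p in range(-114,-204,-6)])
a=eyes.get_image("top")[215:300,300:420,::-1];b=eyes.get_image("side")[180:300,270:400,::-1]
c=np.hstack([cv2.resize(a,(508,360),interpolation=2),cv2.resize(b,(290,360),interpolation=2)])
b=cv2.resize(b,(390,360),interpolation=2);a=cv2.resize(a,(410,360),interpolation=2)
cv2.imwrite("pics/p5.png",np.hstack([a,b]))
```

```text
now 2.975 [ 0.5575 -0.1432  0.2874] xang 159.5 tilt [-2.7e-03 -1.0e-04 -1.0e+00] F [ 0.5 -0.2 -0.1]
(-110.5, 0.035, 0.113) [1.3 1.2 1.4] yaw 0.0
(-110.5, 0.018, 0.113) [18.3  1.2  1.3] yaw 0.0
(-114, 0.018, 0.113) [20.6  0.2  1.3] yaw 3.5
(-120, 0.018, 0.113) [24.8 -1.2  1.3] yaw 9.5
(-126, 0.018, 0.113) [29.1 -2.2  1.3] yaw 15.5
(-132, 0.018, 0.113) [33.5 -2.7  1.3] yaw 21.5
(-138, 0.018, 0.113) [37.9 -2.8  1.3] yaw 27.5
(-144, 0.018, 0.113) [42.2 -2.4  1.2] yaw 33.5
(-150, 0.018, 0.113) [46.6 -1.5  1.2] yaw 39.5
(-156, 0.018, 0.113) [50.8 -0.2  1.2] yaw 45.5
(-162, 0.018, 0.113) [54.8  1.5  1.2] yaw 51.5
(-168, 0.018, 0.113) [58.6  3.6  1.2] yaw 57.5
(-174, 0.018, 0.113) [62.2  6.2  1.2] yaw 63.5
(-180, 0.018, 0.113) [65.6  9.1  1.2] yaw 69.5
(-186, 0.018, 0.113) [68.5 12.3  1.2] yaw 75.5
(-192, 0.018, 0.113) [71.2 15.8  1.2] yaw 81.5
(-198, 0.018, 0.113) [73.4 19.6  1.2] yaw 87.5
```

View pics/p5.png

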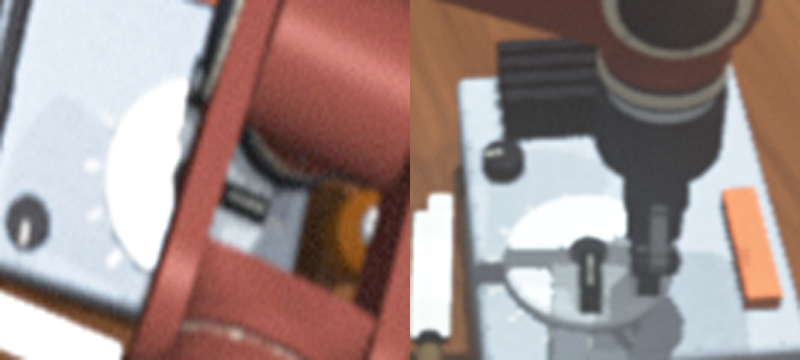

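The side view shows the shut fingertips standing on the disc's counter-clockwise side of the wing, clear of the stone and the knob. I'll start pushing.

Emit:
{"fn": "step_arm", "kwargs": {
  "commands": [
    [0,[6,1,1],0],
    [0,[12,1,1],0],
    [0,[18,1,1],0],
    [0,[20,0,1],3],
    [0,[22,0,1],6],
    [0,[25,-1,1],9],
    [0,[27,-2,1],12],
    [0,[29,-2,1],15],
    [0,[31,-2,1],18],
    [0,[33,-3,1],21],
    [0,[35,-3,1],24],
    [0,[38,-3,1],27]
  ]
}}

```text
t: 4.58
tool_pos: [0.5203, -0.1327, 0.2848]
tool_rot: [1.266, 2.872, -0.0]
contact_force: [5.3, -2.4, -3.1]
opening: -0.0001
grip_force: 2.3
```

Run:
```python
from h import *
import cv2
rows([(p,.018,.113) for p in range(-138,-204,-6)])
print(monitor.get_obs()["wrist_torque"])
a=eyes.get_image("top")[215:300,300:420,::-1];b=eyes.get_image("side")[180:300,270:400,::-1]
b=cv2.resize(b,(390,360),interpolation=2);a=cv2.resize(a,(410,360),interpolation=2)
cv2.imwrite("pics/p6.png",np.hstack([a,b]))
```

```text
now 4.575 [ 0.5203 -0.1327  0.2848] xang 132.4 tilt [-0.0029  0.001  -1.    ] F [ 5.3 -2.4 -3.1]
(-138, 0.018, 0.113) [-0.4  0.6 -1.2] yaw 0.4
(-144, 0.018, 0.113) [ 3.7 -1.  -1.2] yaw 6.4
(-150, 0.018, 0.113) [ 7.9 -2.2 -1.2] yaw 12.4
(-156, 0.018, 0.113) [12.2 -3.  -1.2] yaw 18.4
(-162, 0.018, 0.113) [16.6 -3.3 -1.2] yaw 24.4
(-168, 0.018, 0.113) [21.  -3.1 -1.3] yaw 30.4
(-174, 0.018, 0.113) [25.4 -2.5 -1.3] yaw 36.4
(-180, 0.018, 0.113) [29.6 -1.4 -1.3] yaw 42.4
(-186, 0.018, 0.113) [33.8  0.1 -1.3] yaw 48.4
(-192, 0.018, 0.113) [37.7  2.  -1.3] yaw 54.4
(-198, 0.018, 0.113) [41.5  4.4 -1.3] yaw 60.4
[-0.4419159  -0.69289073 -0.08415747]
```

View pics/p6.png

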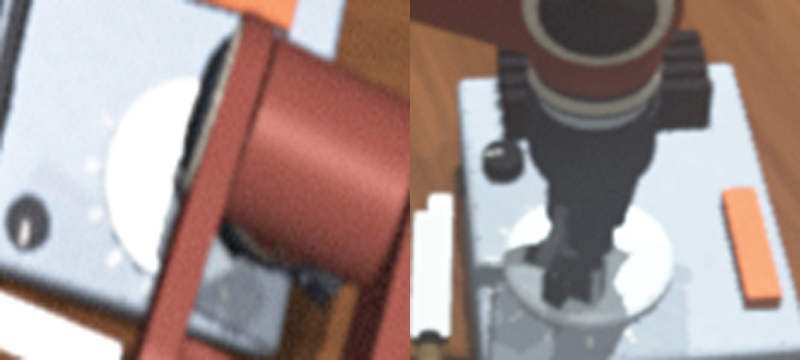

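The wing is in contact, with about 6 N of push just past the first click, as expected. The dial's own clicks are hidden behind the arm, so I'll go on with smooth rows.

Emit:
{"fn": "step_arm", "kwargs": {
  "commands": [
    [0,[2,0,-1],3],
    [0,[4,-1,-1],6],
    [0,[6,-2,-1],9],
    [0,[8,-2,-1],12],
    [0,[10,-3,-1],15],
    [0,[12,-3,-1],18],
    [0,[14,-3,-1],21],
    [0,[17,-3,-1],24],
    [0,[19,-3,-1],27],
    [0,[21,-3,-1],30],
    [0,[23,-3,-1],33],
    [0,[25,-2,-1],36]
  ]
}}

```text
t: 6.18
tool_pos: [0.5016, -0.1153, 0.2856]
tool_rot: [-2.091, -2.343, 0.001]
contact_force: [-0.1, -0.4, -0.6]
opening: 0.0
grip_force: 0.0
```

```bash
python3 -c "
from h import *
rows([(p,.018,.113) for p in range(-174,-207,-3)])"
```

```text
now 6.175 [ 0.5016 -0.1153  0.2856] xang 96.5 tilt [ 7.0e-04 -1.1e-03 -1.0e+00] F [-0.1 -0.4 -0.6]
(-174, 0.018, 0.113) [-0.3 -0.2 -0.4] yaw 0.5
(-177, 0.018, 0.113) [ 1.7 -1.1 -0.4] yaw 3.5
(-180, 0.018, 0.113) [ 3.8 -1.9 -0.4] yaw 6.5
(-183, 0.018, 0.113) [ 5.9 -2.5 -0.4] yaw 9.5
(-186, 0.018, 0.113) [ 8.  -3.1 -0.3] yaw 12.5
(-189, 0.018, 0.113) [10.1 -3.5 -0.3] yaw 15.5
(-192, 0.018, 0.113) [12.3 -3.8 -0.3] yaw 18.5
(-195, 0.018, 0.113) [14.5 -4.  -0.3] yaw 21.5
(-198, 0.018, 0.113) [16.7 -4.1 -0.3] yaw 24.5
(-201, 0.018, 0.113) [18.9 -4.1 -0.3] yaw 27.5
(-204, 0.018, 0.113) [21.1 -4.  -0.3] yaw 30.5
```

No force now: the dial has snapped into the third click. I'll push on to just before the last half-way point.

Emit:
{"fn": "step_arm", "kwargs": {
  "commands": [
    [0,[2,-1,0],3],
    [0,[4,-2,0],6],
    [0,[6,-2,0],9],
    [0,[8,-3,0],12],
    [0,[9,-3,0],14],
    [0,[10,-3,0],15],
    [0,[10,-3,0],15],
    [0,[10,-3,0],15]
  ]
}}

```text
t: 7.18
tool_pos: [0.4974, -0.1061, 0.2856]
tool_rot: [-2.378, -2.051, 0.004]
contact_force: [-3.6, -4.2, 1.5]
opening: 0.0001
grip_force: 2.3
```

Emit:
{"fn": "step_arm", "kwargs": {
  "commands": [
    [0,[1,0,0],1],
    [0,[2,0,0],2],
    [0,[2,0,0],3],
    [0,[3,0,0],4]
  ]
}}

```text
t: 7.68
tool_pos: [0.4981, -0.1027, 0.2854]
tool_rot: [-2.45, -1.965, -0.001]
contact_force: [-0.9, 0.4, 0.6]
opening: -0.0004
grip_force: 0.1
```

```bash
python3 -c "
from h import *
rows([(p,.018,.113) for p in range(-190,-207,-2)])"
```

```text
now 7.675 [ 0.4981 -0.1027  0.2854] xang 77.5 tilt [ 1.e-03 -5.e-04 -1.e+00] F [-0.9  0.4  0.6]
(-190, 0.018, 0.113) [-2.4 -0.9 -0.6] yaw -2.5
(-192, 0.018, 0.113) [-1.1 -1.5 -0.6] yaw -0.5
(-194, 0.018, 0.113) [ 0.2 -2.2 -0.6] yaw 1.5
(-196, 0.018, 0.113) [ 1.6 -2.7 -0.6] yaw 3.5
(-198, 0.018, 0.113) [ 2.9 -3.3 -0.6] yaw 5.5
(-200, 0.018, 0.113) [ 4.3 -3.7 -0.6] yaw 7.5
(-202, 0.018, 0.113) [ 5.7 -4.2 -0.6] yaw 9.5
(-204, 0.018, 0.113) [ 7.1 -4.5 -0.6] yaw 11.5
(-206, 0.018, 0.113) [ 8.6 -4.9 -0.6] yaw 13.5
```

The force vanished at about -194°, the half-way point, so the dial has snapped. I'll back off, rise and look.

Emit:
{"fn": "step_arm", "kwargs": {
  "commands": [
    [0,[-6,0,0],0],
    [0,[-12,0,0],0],
    [0,[-12,0,-40],0],
    [0,[-12,0,-90],0],
    [0,[-12,0,-130],0],
    [0,[-60,0,-130],0],
    [0,[-120,0,-130],0],
    [0,[-180,0,-130],0],
    [0,[-240,0,-130],0],
    [0,[-300,0,-130],0],
    [0,[-300,0,-130],0],
    [0,[-300,0,-130],0]
  ]
}}

```text
t: 9.18
tool_pos: [0.4334, -0.396, 0.4155]
tool_rot: [-2.45, -1.966, -0.001]
contact_force: [-0.6, 0.2, -1.1]
opening: 0.0004
grip_force: 0.0
```

Run:
```python
from h import *
import cv2
t=eyes.get_image("top")[:,:,::-1];s=eyes.get_image("side")[:,:,::-1]
cv2.imwrite("pics/top7.png",t)
a=cv2.resize(t[215:300,300:400],(400,340),interpolation=2);b=cv2.resize(s[215:300,280:380],(400,340),interpolation=2)
cv2.imwrite("pics/p7.png",np.vstack([np.hstack([a,b]),np.hstack([cv2.resize(x,(400,260)) for x in(t,s)])]))
print(np.round(monitor.get_obs()["tool_pos"],3))
```

```text
[ 0.434 -0.395  0.416]
```

View pics/p7.png

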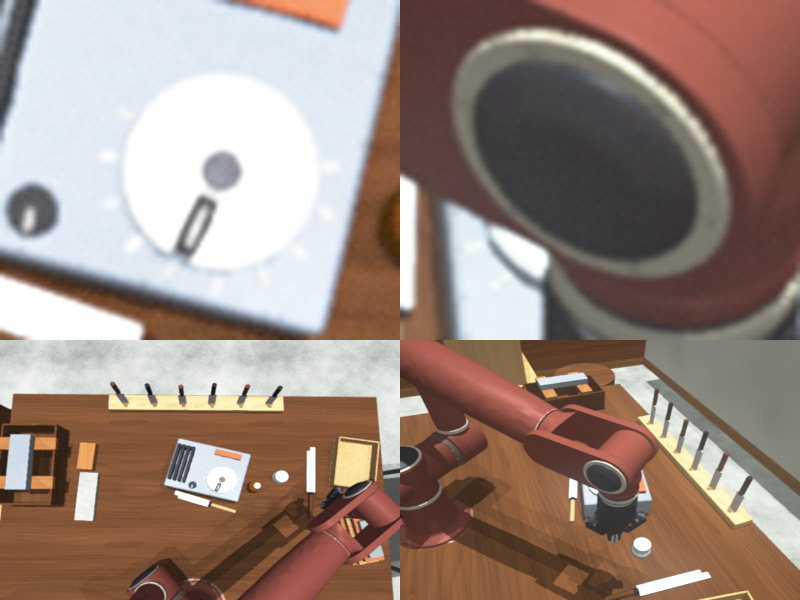

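The top crop shows the wing pointing down-left, its line running from (207,200) to (184,252), near the tick at (173,272). The other objects haven't moved. I'll check the angle.

Run:
```python
from h import *
f=lambda x,y,z:ray("top",300+x/4-.4,215+y/4-.4,z)[:2]
for p in((209,198,.13),(202,209,.13),(190,239,.13),(185,253,.13),(173,272,.09),(219,287,.09),(135,243,.09)):
    d=f(*p)-H;print(p,np.hypot(*d).round(4),np.degrees(np.arctan2(d[1],d[0])).round(1))
```

```text
(209, 198, 0.13) 0.0195 153.1
(202, 209, 0.13) 0.0266 151.6
(190, 239, 0.13) 0.0444 154.1
(185, 253, 0.13) 0.0525 155.1
(173, 272, 0.09) 0.0622 155.2
(219, 287, 0.09) 0.0648 180.0
(135, 243, 0.09) 0.0623 130.1
```

The wing is at about 154°, on the sixth tick and four clicks on from the second. The hand is clear.

```bash
python3 -c "
from station import finish_job
print(finish_job())"
```

```text
the job is handed in; nothing more can be done
None
```

The dial was pushed four clicks clockwise, from the second tick to the sixth, and rests there at about 154°; the hand is clear, nothing else appears to have moved, and the job is handed in.

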